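# Sort salvaged board parts into the sample trays

### The arm

A 6-joint arm with a two-finger parallel gripper is mounted at the origin on the work surface. World frame = base frame: x ahead of the robot, y to its left, z up, the work surface at z = 0. Lengths are in mm, angles in rad, forces in N, time in s.
With the tool pointing down it reaches from about 250 to 775 mm from the base axis. Payload 8.9 kg.
Tool frame: the origin (TCP) lies midway between the tips of the shut fingers; the grasp point (between the pads) lies 19 mm behind it (robot.grip_depth is the distance from the TCP to the grasp point, in mm); x points along the fingers, z is the direction in which the jaws open and shut, and the axes are right-handed (so a half turn about x gives the same grasp; the last joint's range is limited). The gripper opens to 85 mm and grips with 20 to 120 N. Pads are 22 mm wide; open, the fingers measure 114 mm over their backs; the gripper's body (76 mm by 85 mm) begins 54 mm behind the grasp point. The pads swing forward as they close: fully open they stand 13 mm farther back than shut.
Start: joints at [1.145, 0.291, -0.153, 1.127, 0, 1.431], TCP at [148.508, 503.556, 231.305] pointing down, gripper open.
Joint ranges: [-2.52, 2.52], [-0.91, 1.74], [-1.3, 1.37], [-1.96, 2.02], [-1.52, 1.47], [-3.14, 3.14]. Speed limits (rad/s): [2.22, 2.22, 2.79, 3.14, 3.14, 3.14].

### API

Orientations are given as a 3x3 rotation matrix whose columns are the frame's x, y, z axes.
In Python, from plant import robot gives the robot as it stands.
- The arm moves only by the shell command python3 -m handwheel 'ROWS' [FORCE]. ROWS is JSON, a list of rows, each a list of 7 numbers: the turn, a rotation vector about the tool's x, y, z in rad, then the shift along the tool's x, y, z in m, then the closure in counts, from 0 (fully open) to 255 (shut). A call has exactly 5 rows; each row shifts and turns the commanded pose from where the row before left it, along the tool's axes as they then stand; what a row does not reach is not made up. A row lasts 1/8 s, in which the tool goes at most 62.5 mm and 10.7 degrees, less where a joint would pass 70% of its speed; a pose out of reach is approached as far as the arm can. A call with a gripper value outside its range is refused whole. The fingers move at their own pace and stop on an object; FORCE is the grip in N (left out, the last holds). Time passes only in rows, so rows that do not move let the fingers close, or fill a call up. It gives the time, the measured TCP pose, the force and the opening at its end, in the units of the state.
- robot.observe(): the state, without advancing time (a new reading comes with each control period).
- robot.camera(name): name is "side" or "top" or "wrist"; returns a dict with "img" (480x640x3 uint8, blue, green, red), "fovy" (degrees; the focal length in pixels is half the picture's height over the tangent of half this angle, whatever the lens; pixels are square), "cx", "cy" (the principal point, pixels), "T" (4x4, takes a point from camera to world coordinates). Camera axes: x right, y up, looking along -z (the intrinsics and any distortion apply to the point x, -y, -z); pixel columns grow to the right and rows downward; lengths in mm; the calibration is good to about 2 mm. The wrist camera is an equidistant fisheye: a pixel r from the principal point sees the ray r / f radians off the axis. A picture is of the moment at which its call begins. There is no depth.
- robot.close_job(): hands the job in, once; it reports no verdict.
The state is a dict: "time_s": time; "joint_positions": joint angles; "dq": joint speeds; "joint_torque": joint torques, N m; "ee_pos": TCP position; "ee_rot": TCP orientation; "force": force on the tool from outside, world axes, zero at the start; "ft_torque": the same for the moment, N m; "grip_width": opening from 0.0 (shut) to 1.0 (fully open).
Only numpy, scipy, OpenCV 4.12 (cv2) and the standard library are available. Lean on these libraries where they do the work, as an engineer would, in place of code of your own. Each camera call takes 0.05 s, during which the arm holds its last target. There are 200 camera calls.

### The job

Sort the five loose salvaged parts on the green mat (two finned heat sinks, two can capacitors and one transformer) into the three blue trays: each part goes into the large front bay of the tray whose narrow back bay shows a fixed sample of its kind. Set every part down gently (no dropping), upright as it stands now and flat on the tray floor, not on another part or on a wall. Leave the multimeter and the solder reel alone.

Things in the scene. Friction and masses are not known exactly. Their poses are not given: they have to be found in the camera images.
- heatsink_a: Loose finned heat sink of bare aluminium, one of two alike: a block 40 mm long (own x) by 28 mm wide (own y) by 24 mm tall, upright fins running along x, about 70 g. Stands on the green mat (its top is 2 mm above the table), fins up; grip it across the 28 mm. Origin: centre of its underside; z up.
- heatsink_b: Loose finned heat sink of bare aluminium, one of two alike: a block 40 mm long (own x) by 28 mm wide (own y) by 24 mm tall, upright fins running along x, about 70 g. Stands on the green mat (its top is 2 mm above the table), fins up; grip it across the 28 mm. Origin: centre of its underside; z up.
- capacitor_a: Loose can capacitor, one of two alike: an upright black cylinder 30 mm in diameter and 40 mm tall with a bare aluminium top, about 45 g. Stands on the green mat (its top is 2 mm above the table). Origin: centre of its underside; z is its axis, up.
- capacitor_b: Loose can capacitor, one of two alike: an upright black cylinder 30 mm in diameter and 40 mm tall with a bare aluminium top, about 45 g. Stands on the green mat (its top is 2 mm above the table). Origin: centre of its underside; z is its axis, up.
- transformer: Loose transformer: steel core 44 mm long (own x), 18 mm wide, 38 mm tall; copper winding between white cheeks, 34 mm wide (own y) over the middle 30 mm of length, 5 to 31 mm up; black foot 44 by 34 by 4 mm; about 180 g. Stands on the green mat (its top is 2 mm above the table); grip across the 34 mm at the winding. Origin: centre of its underside; z up.
- tray_heatsink: Fixed blue tray for the heat sinks. Front bay (to fill), nearer the robot: inside 100 (own x) by 140 mm (y), floor 3 mm, walls 4 mm thick, tops 22 mm above the table. Behind it a narrow bay, inside 44 by 140 mm, centred at own x = 76 mm, holds a fixed sample heat sink of the same size. Origin: under the centre of the front bay, on the table; x away from the robot, z up.
- tray_capacitor: Fixed blue tray for the capacitors. Front bay (to fill), nearer the robot: inside 100 (own x) by 140 mm (y), floor 3 mm, walls 4 mm thick, tops 22 mm above the table. Behind it a narrow bay, inside 44 by 140 mm, centred at own x = 76 mm, holds a fixed sample capacitor of the same size. Origin: under the centre of the front bay, on the table; x away from the robot, z up.
- tray_transformer: Fixed blue tray for the transformer. Front bay (to fill), nearer the robot: inside 100 (own x) by 140 mm (y), floor 3 mm, walls 4 mm thick, tops 22 mm above the table. Behind it a narrow bay, inside 44 by 140 mm, centred at own x = 76 mm, holds a fixed sample transformer of the same size. Origin: under the centre of the front bay, on the table; x away from the robot, z up.
- multimeter: Bystander, to be left alone: yellow hand multimeter lying on its back to the right of the work, 185 mm (own x) by 88 mm by 45 mm high. Origin: centre of its underside.
- solder_reel: Bystander, to be left alone: reel of solder wire standing on its flange to the left of the work, white flanges 60 mm in diameter, 48 mm tall. Origin: centre of its underside.
Mind the look-alikes: they are no part of the job. Leave any orange look-alike of the tray_capacitor alone. What is shaped like the heatsink_b but purple is not meant.

How it is judged (in metres and radians):
At the end, for the whole second after the job is handed in: Both heat sinks, both capacitors and the transformer are in the front bay of their own kind's tray: origin within 45 mm (tray x) and 65 mm (tray y) of the bay's centre and less than 9 mm above the tray's underside (on its 3 mm floor), tilted less than 0.15 rad, at rest and released (x of heatsink_a in the frame of tray_heatsink between -0.045 and 0.045 m and y of heatsink_a in the frame of tray_heatsink between -0.065 and 0.065 m and z of heatsink_a in the frame of tray_heatsink between -0.003 and 0.009 m and angle between each of heatsink_a, heatsink_b, capacitor_a, capacitor_b, transformer's own z axis and vertical below 0.15 rad and linear speed of each of heatsink_a, heatsink_b, capacitor_a, capacitor_b, transformer below 0.03 m/s and angular speed of each of heatsink_a, heatsink_b, capacitor_a, capacitor_b, transformer below 0.3 rad/s and contact force between each of heatsink_a, heatsink_b, capacitor_a, capacitor_b, transformer and the fingers below 0.1 N and x of heatsink_b in the frame of tray_heatsink between -0.045 and 0.045 m and y of heatsink_b in the frame of tray_heatsink between -0.065 and 0.065 m and z of heatsink_b in the frame of tray_heatsink between -0.003 and 0.009 m and x of capacitor_a in the frame of tray_capacitor between -0.045 and 0.045 m and y of capacitor_a in the frame of tray_capacitor between -0.065 and 0.065 m and z of capacitor_a in the frame of tray_capacitor between -0.003 and 0.009 m and x of capacitor_b in the frame of tray_capacitor between -0.045 and 0.045 m and y of capacitor_b in the frame of tray_capacitor between -0.065 and 0.065 m and z of capacitor_b in the frame of tray_capacitor between -0.003 and 0.009 m and x of transformer in the frame of tray_transformer between -0.045 and 0.045 m and y of transformer in the frame of tray_transformer between -0.065 and 0.065 m and z of transformer in the frame of tray_transformer between -0.003 and 0.009 m); the robot touches nothing.
It fails at once if a part was dropped or thrown: it moved faster than 0.8 m/s while not held ((contact force between heatsink_a and the fingers below 0.05 N and linear speed of heatsink_a above 0.8 m/s) or (contact force between heatsink_b and the fingers below 0.05 N and linear speed of heatsink_b above 0.8 m/s) or (contact force between capacitor_a and the fingers below 0.05 N and linear speed of capacitor_a above 0.8 m/s) or (contact force between capacitor_b and the fingers below 0.05 N and linear speed of capacitor_b above 0.8 m/s) or (contact force between transformer and the fingers below 0.05 N and linear speed of transformer above 0.8 m/s)).
It fails at once if the multimeter was pushed or moved by more than 20 mm (distance of multimeter from where it was at the start of the episode above 0.02 m).
It fails at once if the solder reel was pushed or moved by more than 20 mm (distance of solder_reel from where it was at the start of the episode above 0.02 m).
It also fails if it takes over 128 s, if anything falls off the work surface, if the arm or the gripper's body presses on something with over 40 N, if the wrist force passes 120 N, or if a joint passes its speed limit or range.

## Working session

There is one attempt and no reset: what is moved stays moved. The work goes in short steps, Python scripts to look and compute and a shell command to move; the robot and the scene stay as the last step left them, time stands still between calls to the robot, and variables do not carry over. Pictures are saved under pics/ and viewed, and the job is handed in when it is done.

```bash
mkdir -p pics
python3 - <<'E'
from plant import robot
import cv2
for n in ("top","side","wrist"):
    c=robot.camera(n); cv2.imwrite(f"pics/{n}0.png",c["img"]); print(n,c["fovy"],c["cx"],c["cy"],c["T"].round(3).tolist() if hasattr(c["T"],'round') else c["T"],c.keys())
o=robot.observe(); print(o)
E
```

```text
top 56.394336926747975 320.44608207659894 232.06705564254025 [[-0.021, 0.988, -0.152, 276.049], [-1.0, -0.02, 0.006, 5.645], [0.003, 0.152, 0.988, 1115.212], [0.0, 0.0, 0.0, 1.0]] dict_keys(['img', 'fovy', 'cx', 'cy', 'T'])
side 57.30245946844982 321.983863427154 239.90582169101128 [[-0.997, 0.062, -0.053, 391.425], [-0.081, -0.687, 0.722, 677.052], [0.009, 0.724, 0.69, 684.952], [0.0, 0.0, 0.0, 1.0]] dict_keys(['img', 'fovy', 'cx', 'cy', 'T'])
wrist 65.70646984690485 321.20244174008445 233.98186533727974 [[0.282, -0.921, -0.269, 78.718], [0.959, 0.271, 0.079, 523.398], [-0.0, -0.281, 0.96, 373.137], [0.0, 0.0, 0.0, 1.0]] dict_keys(['img', 'fovy', 'cx', 'cy', 'T'])
{'time_s': 0.15, 'joint_positions': array([ 1.14470956e+00,  2.91162850e-01, -1.53934454e-01,  1.12671422e+00,
       -3.91131984e-06,  1.43147743e+00]), 'dq': array([-1.71911536e-03, -2.03101024e-03,  1.74178549e-03,  3.71054565e-04,
       -2.22827411e-04,  7.78228895e-06]), 'joint_torque': array([ 1.85328790e-03, -5.37371314e+01,  3.31519961e+01,  1.15482719e-02,
       -1.22963106e-04, -1.36724339e-05]), 'ee_pos': array([148.36658225, 503.25314782, 230.86491902]), 'ee_rot': array([[-4.16031904e-04, -9.59163075e-01,  2.82853358e-01],
       [-9.26048903e-04,  2.82853631e-01,  9.59162638e-01],
       [-9.99999485e-01,  1.37106216e-04, -1.00590805e-03]]), 'force': array([-0.16325426, -0.13531274,  0.50140809]), 'ft_torque': array([-0.0086569 ,  0.01578004, -0.03661894]), 'grip_width': 0.9991766708679439}
```

View pics/top0.png

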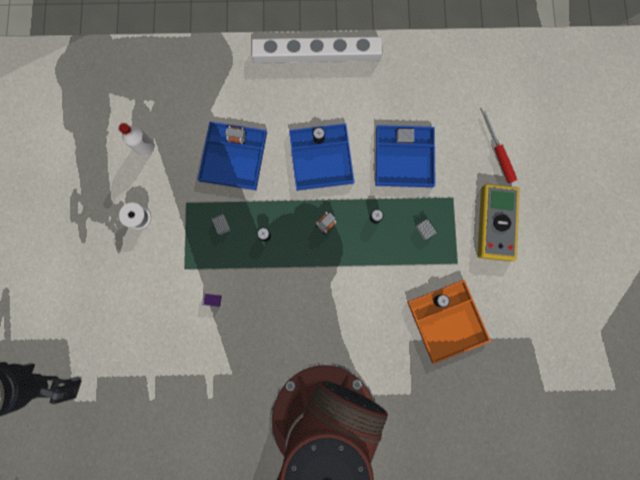

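View pics/side0.png

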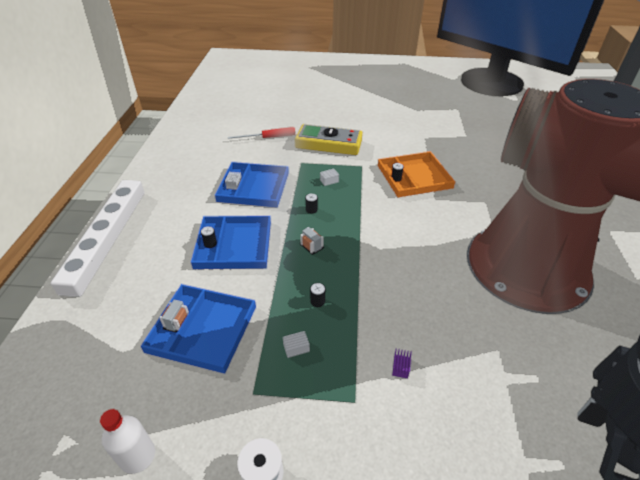

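```bash
cat > h.py <<'E'
import numpy as np,cv2
def ray(c,u,v,z):
    f=240/np.tan(np.radians(c["fovy"]/2)); T=np.asarray(c["T"])
    d=T[:3,:3]@np.array([(u-c["cx"])/f,-(v-c["cy"])/f,-1]); p=T[:3,3]
    return p+d*(z-p[2])/d[2]
def proj(c,P):
    f=240/np.tan(np.radians(c["fovy"]/2)); T=np.asarray(c["T"])
    q=T[:3,:3].T@(np.asarray(P,float)-T[:3,3]); return c["cx"]-f*q[0]/q[2],c["cy"]+f*q[1]/q[2]
E
python3 - <<'E'
from plant import robot
import cv2,pickle
t=robot.camera("top"); s=robot.camera("side"); pickle.dump((t,s),open("cams.pkl","wb"))
a=cv2.resize(t["img"][110:190,190:450],None,fx=3,fy=3,interpolation=cv2.INTER_CUBIC)
b=cv2.resize(t["img"][195:265,190:450],None,fx=3,fy=3,interpolation=cv2.INTER_CUBIC)
cv2.imwrite("pics/topz.png",cv2.vconcat([a,b]))
E
```

```text
(no output)
```

View pics/topz.png

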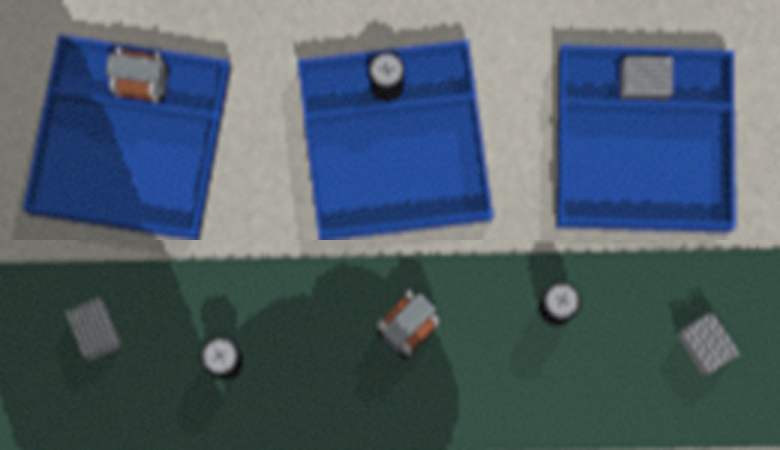

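View pics/wrist0.png

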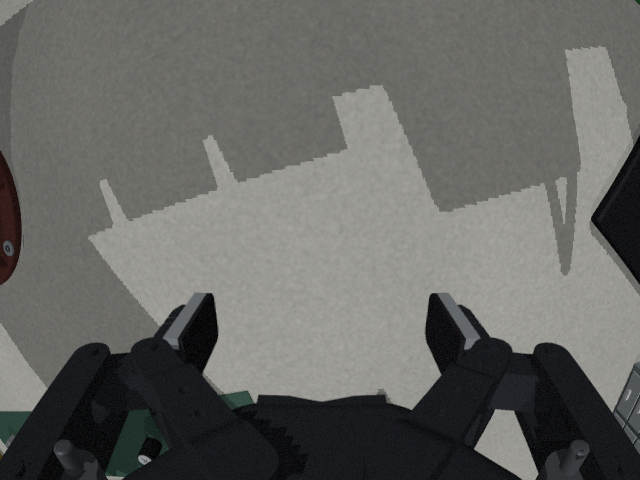

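```bash
cat > ov.py <<'E'
import pickle,numpy as np,cv2
from h import *
t,s=pickle.load(open("cams.pkl","rb"))
def top(x,y,z):
    v=110+(y+.5)/3-.5 if y<240 else 195+(y-240+.5)/3-.5
    return ray(t,190+(x+.5)/3-.5,v,z)
O={"HL":(93,328,26,40,28,24,25),"HR":(709,344,26,40,28,24,-40),"CL":(220,356,42,30,30,40,0),"CR":(561,301,42,30,30,40,0),"TR":(410,321,40,44,18,38,-45)}
Y={"HR2":1}
S={}
big={n:cv2.resize(c["img"],None,fx=5,fy=5,interpolation=cv2.INTER_CUBIC) for n,c in (("t",t),("s",s))}
raw={k:v.copy() for k,v in big.items()}
tiles=[]
for k,(x,y,z,l,w,h,a) in O.items():
    p=top(x,y,z); print(k,p.round(1),a)
    R=np.radians(a)
    crops=[]
    for n,c in (("t",t),("s",s)):
        for zz in (2,2+h):
            if k[0]=="C": L=[(15*np.cos(q),15*np.sin(q)) for q in np.linspace(0,6.28,30)]
            else: L=[(l/2*i,w/2*j) for i,j in((1,1),(1,-1),(-1,-1),(-1,1))]
            P=[proj(c,(p[0]+i*np.cos(R)-j*np.sin(R),p[1]+i*np.sin(R)+j*np.cos(R),zz)) for i,j in L]
            P=((np.array(P)+.5)*5-.5).round().astype(int)
            cv2.polylines(big[n],[P],True,(0,255,255) if zz>2 else (255,0,255),1)
        u,v=[int(q*5) for q in proj(c,(p[0],p[1],20))]
        for im in (raw[n],big[n]): crops.append(im[v-75:v+75,u-75:u+75])
    tiles.append(cv2.vconcat(crops))
cv2.imwrite("pics/ov1.png",cv2.hconcat(tiles))
for n,q in {"T":[(62,37),(229,63),(198,237),(26,210),(53,98),(217,114)],"C":[(297,60),(466,41),(491,217),(320,238),(306,114),(476,97)],"H":[(559,46),(734,50),(733,230),(557,227),(560,104),(734,107)]}.items():
    P=np.array([top(a,b,22) for a,b in q]); m=(P[2]+P[3])/2; r=(P[0]+P[1])/2; d=r-m; print(n,P[:,:2].round().tolist(),"len",np.linalg.norm(d).round(),"yaw",np.degrees(np.arctan2(d[1],d[0])).round(1),"c",(m+d/np.linalg.norm(d)*54)[:2].round(1))
E
python3 ov.py
```

```text
HL [468.9 244.9  26. ] 25
HR [ 445.1 -261.2   26. ] -40
CL [441.  138.5  42. ] 0
CR [ 480.5 -138.8   42. ] 0
TR [466.9 -15.6  40. ] -45
T [[736.0, 276.0], [710.0, 133.0], [558.0, 159.0], [584.0, 303.0], [681.0, 282.0], [665.0, 143.0]] len 154.0 yaw -10.1 c [624.  221.8]
C [[711.0, 75.0], [725.0, -70.0], [570.0, -86.0], [555.0, 57.0], [663.0, 68.0], [675.0, -77.0]] len 157.0 yaw 6.2 c [616.   -8.6]
H [[719.0, -149.0], [713.0, -299.0], [555.0, -288.0], [560.0, -141.0], [668.0, -148.0], [662.0, -296.0]] len 159.0 yaw -3.3 c [ 611.3 -218. ]
```

View pics/ov1.png

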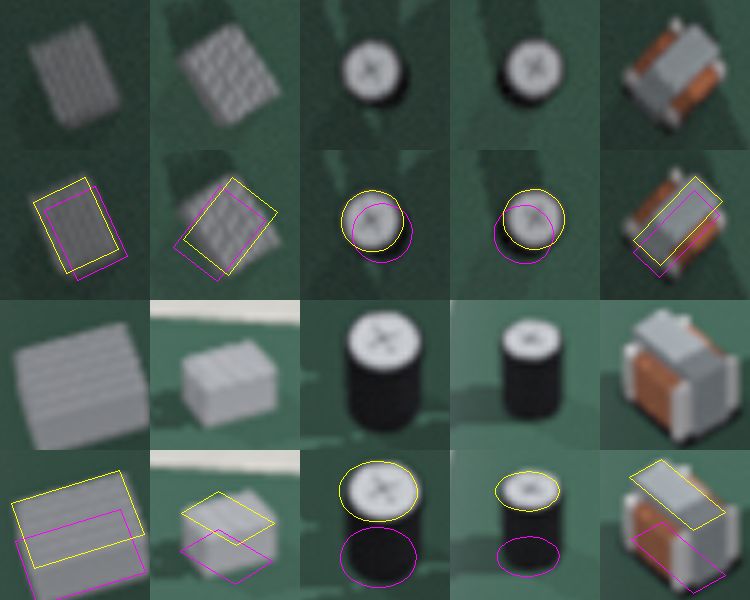

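```bash
cat > plan.py <<'E'
import sys,numpy as np
from plant import robot
# args: x y yaw z ; turn about tool x (first), then shift in turned tool axes
o=robot.observe(); R=o["ee_rot"]; x,y,yaw,z=map(float,sys.argv[1:5])
cur=np.degrees(np.arctan2(R[1,2],R[0,2])); d=(yaw-cur+90)%180-90
if len(sys.argv)>5: d+=180*float(sys.argv[5])
a=np.radians(cur+d); Z=np.array([np.cos(a),np.sin(a),0]); X=np.array([0,0,-1.]); Y=np.cross(Z,X)
e=np.array([x,y,z])-o["ee_pos"]
print("t",o["time_s"],"pos",o["ee_pos"].round(1),"yaw",cur.round(1),"j",o["joint_positions"].round(2),"grip",round(o["grip_width"],3),"F",o["force"].round(1))
print("turn x rad %.3f  shift mm x %.1f y %.1f z %.1f"%(np.radians(-d),e@X,e@Y,e@Z), "tilt",R[:2,0].round(4))
E
python3 plan.py 469 245 115 120
```

```text
t 0.25 pos [148.5 503.4 231. ] yaw 73.6 j [ 1.14  0.29 -0.15  1.13 -0.    1.43] grip 0.997 F [ 0.3  0.  -0.2]
turn x rad -0.723  shift mm x 111.0 y -181.3 z -369.6 tilt [-0.0002 -0.0006]
```

```bash
python3 -m handwheel '[[-0.145,0,0,0,0,0,0],[-0.145,0,0,0,0,0,0],[-0.145,0,0,0,0,0,0],[-0.145,0,0,0,0,0,0],[-0.143,0,0,0,0,0,0]]' 60
python3 -m handwheel '[[0,0,0,0.01,-0.0226,-0.046,0],[0,0,0,0.01,-0.0226,-0.046,0],[0,0,0,0.01,-0.0226,-0.046,0],[0,0,0,0.01,-0.0226,-0.046,0],[0,0,0,0.01,-0.0226,-0.046,0]]'
python3 -m handwheel '[[0,0,0,0.02,-0.0226,-0.046,0],[0,0,0,0.02,-0.0226,-0.046,0],[0,0,0,0.021,-0.0226,-0.046,0],[0,0,0,0,0,0,0],[0,0,0,0,0,0,0]]'
python3 plan.py 469 245 115 4
python3 - <<'E'
from plant import robot
import cv2
cv2.imwrite("pics/w1.png",robot.camera("wrist")["img"])
E
```

```text
time_s: 0.88
ee_pos: [148.5, 503.5, 231.2]
ee_rot: [[-0.0, -0.904, -0.427], [-0.0, -0.427, 0.904], [-1.0, 0.0, -0.0]]
force: [0.6, 0.3, 0.8]
grip_width: 0.999
time_s: 1.5
ee_pos: [349.3, 341.7, 181.1]
ee_rot: [[0.0, -0.906, -0.423], [0.0, -0.423, 0.906], [-1.0, -0.0, 0.0]]
force: [0.5, 1.4, 0.5]
grip_width: 1.004
time_s: 2.12
ee_pos: [467.5, 246.4, 120.2]
ee_rot: [[-0.001, -0.907, -0.422], [0.0, -0.422, 0.907], [-1.0, 0.001, 0.0]]
force: [-0.3, 0.4, 0.4]
grip_width: 0.996
t 2.125 pos [467.5 246.4 120.2] yaw 115.0 j [ 0.35  0.39 -0.32  0.86  0.   -0.09] grip 0.996 F [-0.3  0.4  0.4]
turn x rad -0.001  shift mm x 116.2 y -0.8 z -1.9 tilt [-0.0008  0.0001]
```

View pics/w1.png

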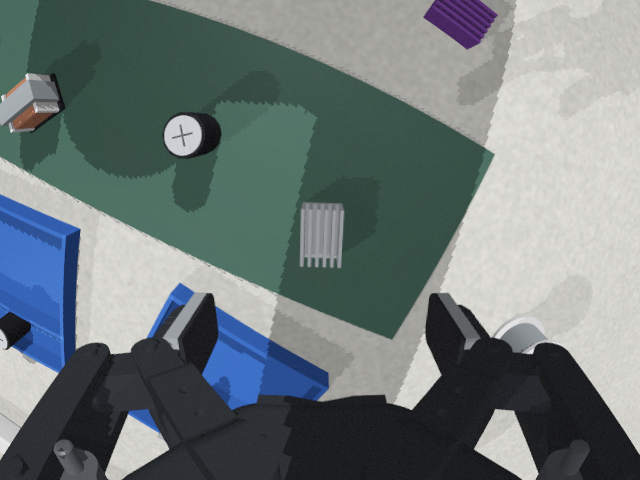

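Camera w1 shows the left heat sink at (322,235), fins aligned with the tool. Descend and grip.

```bash
python3 -m handwheel '[[0,0,0,0.04,-0.001,-0.002,0],[0,0,0,0.04,0,0,0],[0,0,0,0.025,0,0,0],[0,0,0,0.011,0,0,0],[0,0,0,0,0,0,0]]' 
python3 -m handwheel '[[0,0,0,0,0,0,255],[0,0,0,0,0,0,255],[0,0,0,0,0,0,255],[0,0,0,0,0,0,255],[0,0,0,0,0,0,255]]' 
python3 plan.py 469 245 115 120
```

```text
time_s: 2.8
ee_pos: [469.2, 245.6, 4.5]
ee_rot: [[-0.0, -0.906, -0.424], [-0.0, -0.424, 0.906], [-1.0, 0.0, 0.0]]
force: [-0.5, 0.2, -0.4]
grip_width: 1.001
time_s: 3.42
ee_pos: [470.1, 245.2, 5.0]
ee_rot: [[0.001, -0.906, -0.422], [0.0, -0.422, 0.906], [-1.0, -0.001, -0.0]]
force: [-1.4, -1.2, 6.2]
grip_width: 0.312
t 3.425 pos [470.1 245.2   5. ] yaw 115.0 j [ 0.34  0.54 -0.45  0.59  0.   -0.09] grip 0.312 F [-1.4 -1.2  6.2]
turn x rad -0.000  shift mm x -115.0 y 1.0 z 0.3 tilt [0.001  0.0004]
```

```bash
python3 -m handwheel '[[0,0,0,-0.02,0,0,255],[0,0,0,-0.03,0,0,255],[-0.12,0,0,-0.03,0,0,255],[-0.17,0,0,-0.03,0,0,255],[-0.17,0,0,0,0,0,255]]' 
python3 -m handwheel '[[-0.17,0,0,0,0,0,255],[-0.17,0,0,0,0,0,255],[-0.17,0,0,0,0,0,255],[-0.107,0,0,0,0,0,255],[0,0,0,0,0,0,255]]' 
python3 plan.py 613 -186 -3.3 110
```

```text
time_s: 4.05
ee_pos: [471.2, 245.5, 116.7]
ee_rot: [[0.004, -0.62, -0.784], [0.001, -0.784, 0.62], [-1.0, -0.004, -0.002]]
force: [-0.6, 0.3, -1.2]
grip_width: 0.314
time_s: 4.68
ee_pos: [469.5, 244.9, 114.4]
ee_rot: [[-0.0, -0.058, -0.998], [-0.0, -0.998, 0.058], [-1.0, 0.0, 0.0]]
force: [-0.5, 0.1, -0.6]
grip_width: 0.312
t 4.675 pos [469.5 244.9 114.4] yaw 176.6 j [ 0.34  0.4  -0.33  0.85 -0.   -1.17] grip 0.312 F [-0.5  0.1 -0.6]
turn x rad -0.001  shift mm x 4.4 y 422.0 z -168.0 tilt [-0.0001 -0.    ]
```

```bash
python3 -m handwheel '[[0,0,0,0,0.03,-0.012,255],[0,0,0,0,0.049,-0.0195,255],[0,0,0,0,0.049,-0.0195,255],[0,0,0,0,0.049,-0.0195,255],[0,0,0,0,0.049,-0.0195,255]]' 
python3 -m handwheel '[[0,0,0,0,0.049,-0.0195,255],[0,0,0,0,0.049,-0.0195,255],[0,0,0,0,0.049,-0.0195,255],[0,0,0,0,0.049,-0.0195,255],[0,0,0,0,0,0,255]]' 
python3 plan.py 613 -186 -3.3 7
python3 - <<'E'
from plant import robot
import cv2
cv2.imwrite("pics/w2.png",robot.camera("wrist")["img"])
E
```

```text
time_s: 5.3
ee_pos: [546.8, 12.5, 114.5]
ee_rot: [[0.0, -0.061, -0.998], [0.0, -0.998, 0.061], [-1.0, -0.0, -0.0]]
force: [0.8, 0.7, -0.9]
grip_width: 0.314
time_s: 5.92
ee_pos: [613.7, -189.7, 114.0]
ee_rot: [[0.001, -0.064, -0.998], [-0.001, -0.998, 0.064], [-1.0, 0.001, -0.001]]
force: [0.4, 0.6, -1.8]
grip_width: 0.316
t 5.925 pos [ 613.7 -189.7  114. ] yaw 176.3 j [-0.41  0.59  0.    0.98 -0.   -1.92] grip 0.316 F [ 0.4  0.6 -1.8]
turn x rad -0.007  shift mm x 107.0 y -3.7 z 0.9 tilt [ 0.0008 -0.0011]
```

View pics/w2.png

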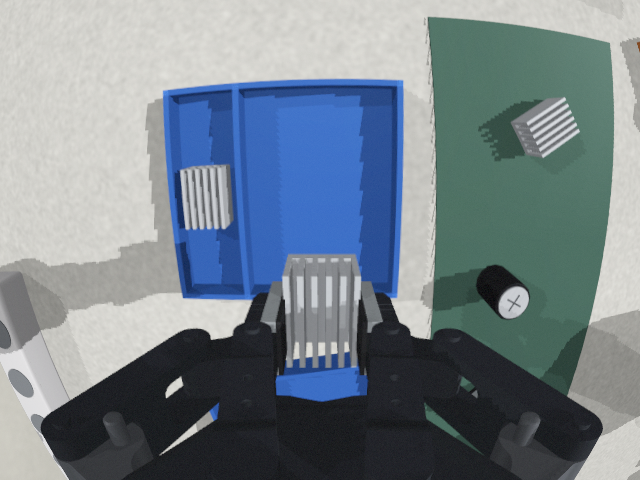

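Heat sink is held squarely, above the tray's left half of the front bay (pixel 320,310). Lower slowly and release with a partial opening.

```bash
python3 -m handwheel '[[0,0,0,0.035,-0.003,0.001,255],[0,0,0,0.035,0,0,255],[0,0,0,0.02,0,0,255],[0,0,0,0.01,0,0,255],[0,0,0,0.005,0,0,255]]' 
python3 -m handwheel '[[0,0,0,0.0015,0,0,255],[0,0,0,0.0015,0,0,255],[0,0,0,0,0,0,255],[0,0,0,0,0,0,255],[0,0,0,0,0,0,255]]' 
python3 plan.py 613 -186 -3.3 6
```

```text
time_s: 6.6
ee_pos: [612.2, -182.2, 9.3]
ee_rot: [[-0.0, -0.058, -0.998], [0.0, -0.998, 0.058], [-1.0, -0.0, 0.0]]
force: [-0.3, -0.2, -0.8]
grip_width: 0.316
time_s: 7.22
ee_pos: [612.3, -183.0, 6.5]
ee_rot: [[0.0, -0.058, -0.998], [-0.0, -0.998, 0.058], [-1.0, 0.0, -0.0]]
force: [-0.4, 0.5, -0.7]
grip_width: 0.312
t 7.225 pos [ 612.3 -183.     6.5] yaw 176.7 j [-0.4   0.7  -0.12  0.76  0.   -1.92] grip 0.312 F [-0.4  0.5 -0.7]
turn x rad -0.000  shift mm x 0.5 y 3.0 z -0.9 tilt [ 0.0002 -0.0001]
```

```bash
python3 -m handwheel '[[0,0,0,0.001,0,0,255],[0,0,0,0.0005,0,0,255],[0,0,0,0,0,0,255],[0,0,0,0,0,0,110],[0,0,0,0,0,0,110]]' 
python3 -m handwheel '[[0,0,0,0,0,0,110],[0,0,0,-0.02,0,0,110],[0,0,0,-0.03,0,0,110],[0,0,0,-0.03,0,0,0],[0,0,0,-0.03,0,0,0]]' 
python3 plan.py 445 -261 124 120
python3 - <<'E'
from plant import robot
import cv2
cv2.imwrite("pics/w3.png",robot.camera("wrist")["img"])
E
```

```text
time_s: 7.85
ee_pos: [612.2, -182.9, 4.7]
ee_rot: [[-0.0, -0.058, -0.998], [0.0, -0.998, 0.058], [-1.0, -0.0, 0.0]]
force: [-0.9, -0.3, -0.4]
grip_width: 0.569
time_s: 8.48
ee_pos: [612.1, -182.9, 115.6]
ee_rot: [[-0.0, -0.058, -0.998], [0.0, -0.998, 0.058], [-1.0, -0.0, 0.0]]
force: [0.4, 0.5, 0.2]
grip_width: 0.962
t 8.475 pos [ 612.1 -182.9  115.6] yaw 176.7 j [-0.4   0.58 -0.01  0.98  0.   -1.92] grip 0.962 F [0.4 0.5 0.2]
turn x rad 0.920  shift mm x -4.4 y 182.3 z 28.7 tilt [-0.0001  0.0001]
```

View pics/w3.png

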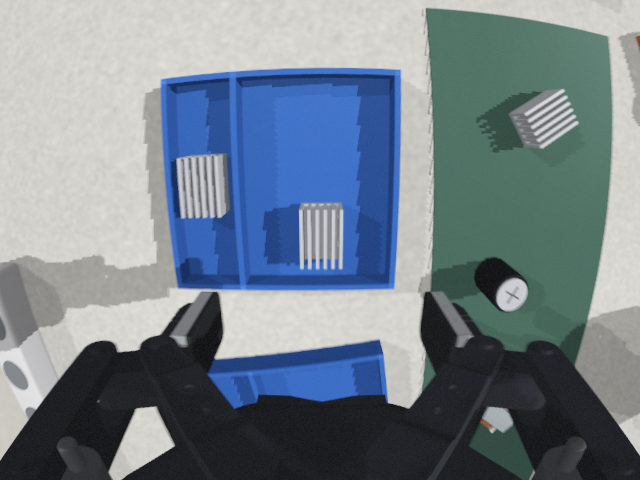

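Placed flat (322,235 in w3). Next, the right heat sink.

```bash
python3 -m handwheel '[[0.16,0,0,0,0,0,0],[0.16,0,0,0,0,0,0],[0.16,0,0,0,0,0,0],[0.16,0,0,0,0,0,0],[0.16,0,0,0,0,0,0]]' 
python3 -m handwheel '[[0.12,0,0,0,0,0,0],[0,0,0,0,0.045,0.007,0],[0,0,0,0,0.046,0.007,0],[0,0,0,0,0.046,0.007,0],[0,0,0,0,0.046,0.007,0]]' 
python3 -m handwheel '[[0,0,0,0.015,0,0,0],[0,0,0,0,0,0,0],[0,0,0,0,0,0,0],[0,0,0,0,0,0,0],[0,0,0,0,0,0,0]]' 
python3 plan.py 445 -261 124 4.5
python3 - <<'E'
from plant import robot
import cv2
cv2.imwrite("pics/w4.png",robot.camera("wrist")["img"])
E
```

```text
time_s: 9.15
ee_pos: [612.1, -182.9, 114.5]
ee_rot: [[-0.0, -0.76, -0.65], [0.0, -0.65, 0.76], [-1.0, 0.0, 0.0]]
force: [0.3, -0.1, -0.0]
grip_width: 1.001
time_s: 9.78
ee_pos: [443.5, -262.5, 114.7]
ee_rot: [[0.0, -0.829, -0.559], [-0.0, -0.559, 0.829], [-1.0, 0.0, -0.0]]
force: [-1.0, -0.7, 0.1]
grip_width: 1.001
time_s: 10.4
ee_pos: [445.3, -261.8, 99.9]
ee_rot: [[0.0, -0.829, -0.56], [-0.0, -0.56, 0.829], [-1.0, -0.0, -0.0]]
force: [-0.7, -0.1, -0.8]
grip_width: 0.996
t 10.4 pos [ 445.3 -261.8   99.9] yaw 124.0 j [-0.67  0.39 -0.38  0.8   0.   -1.27] grip 0.996 F [-0.7 -0.1 -0.8]
turn x rad 0.001  shift mm x 95.4 y -0.1 z 0.8 tilt [ 0.0003 -0.0001]
```

View pics/w4.png

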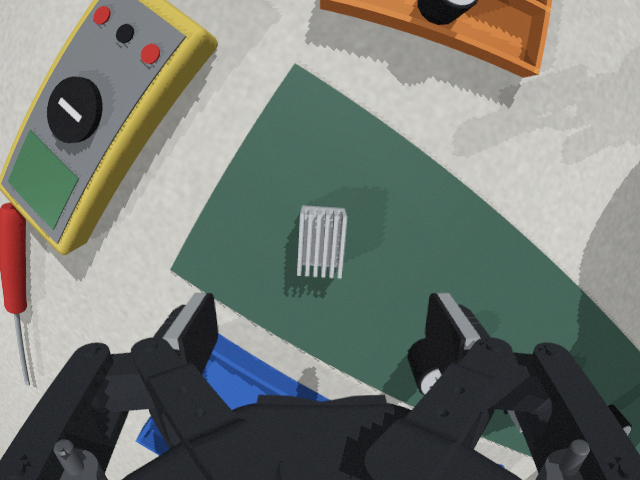

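Right heat sink centred at (322,242), fins within about 4° of the tool.

```bash
python3 -m handwheel '[[0,0,0,0.04,0,0.001,0],[0,0,0,0.03,0,0,0],[0,0,0,0.017,0,0,0],[0,0,0,0.008,0,0,0],[0,0,0,0,0,0,0]]' 
python3 -m handwheel '[[0,0,0,0,0,0,255],[0,0,0,0,0,0,255],[0,0,0,0,0,0,255],[0,0,0,0,0,0,255],[0,0,0,0,0,0,255]]' 
python3 -m handwheel '[[0,0,0,-0.02,0,0,255],[0,0,0,-0.03,0,0,255],[-0.15,0,0,-0.03,0,0,255],[-0.17,0,0,-0.03,0,0,255],[-0.17,0,0,0,0,0,255]]' 
python3 -m handwheel '[[-0.17,0,0,0,0,0,255],[-0.17,0,0,0,0,0,255],[-0.09,0,0,0,0,0,255],[0,0,0,0,0,0,255],[0,0,0,0,0,0,255]]' 
python3 plan.py 609.5 -249 -3.3 110
```

```text
time_s: 11.08
ee_pos: [444.2, -261.1, 4.7]
ee_rot: [[-0.0, -0.829, -0.559], [0.0, -0.559, 0.829], [-1.0, 0.0, 0.0]]
force: [-0.1, 0.8, -0.4]
grip_width: 0.996
time_s: 11.7
ee_pos: [444.6, -261.4, 5.5]
ee_rot: [[0.001, -0.829, -0.559], [-0.001, -0.559, 0.829], [-1.0, -0.0, -0.001]]
force: [-1.7, 1.1, 6.5]
grip_width: 0.316
time_s: 12.32
ee_pos: [445.5, -262.1, 117.2]
ee_rot: [[0.003, -0.464, -0.886], [-0.003, -0.886, 0.464], [-1.0, 0.001, -0.004]]
force: [-0.1, 0.1, -0.5]
grip_width: 0.31
time_s: 12.95
ee_pos: [444.2, -261.1, 114.8]
ee_rot: [[-0.0, -0.06, -0.998], [0.0, -0.998, 0.06], [-1.0, -0.0, 0.0]]
force: [0.3, -0.2, -0.9]
grip_width: 0.317
t 12.95 pos [ 444.2 -261.1  114.8] yaw 176.6 j [-0.67  0.37 -0.37  0.83 -0.   -2.18] grip 0.317 F [ 0.3 -0.2 -0.9]
turn x rad -0.002  shift mm x 4.8 y -21.6 z -164.3 tilt [-0.0001  0.    ]
```

```bash
python3 -m handwheel '[[0,0,0,0,-0.004,-0.03,255],[0,0,0,0,-0.006,-0.045,255],[0,0,0,0,-0.006,-0.045,255],[0,0,0,0,-0.0055,-0.044,255],[0,0,0,0,0,0,255]]' 
python3 -m handwheel '[[0,0,0,0.035,0,0,255],[0,0,0,0.035,0,0,255],[0,0,0,0.02,0,0,255],[0,0,0,0.01,0,0,255],[0,0,0,0.005,0,0,255]]' 
python3 -m handwheel '[[0,0,0,0.0015,0,0,255],[0,0,0,0.0015,0,0,255],[0,0,0,0.001,0,0,255],[0,0,0,0.0005,0,0,255],[0,0,0,0,0,0,255]]' 
python3 -m handwheel '[[0,0,0,0,0,0,110],[0,0,0,0,0,0,110],[0,0,0,0,0,0,110],[0,0,0,-0.02,0,0,110],[0,0,0,-0.03,0,0,110]]' 
python3 -m handwheel '[[0,0,0,-0.03,0,0,110],[0,0,0,-0.03,0,0,0],[0,0,0,0,0,0,0],[0,0,0,0,0,0,0],[0,0,0,0,0,0,0]]' 
python3 plan.py 480.5 -139 90 110
python3 - <<'E'
from plant import robot
import cv2
cv2.imwrite("pics/w5.png",robot.camera("wrist")["img"])
E
```

```text
time_s: 13.58
ee_pos: [611.7, -248.6, 114.1]
ee_rot: [[0.001, -0.057, -0.998], [-0.0, -0.998, 0.057], [-1.0, 0.0, -0.001]]
force: [-0.3, 0.2, -1.1]
grip_width: 0.312
time_s: 14.2
ee_pos: [609.0, -249.3, 9.8]
ee_rot: [[-0.0, -0.058, -0.998], [-0.0, -0.998, 0.058], [-1.0, 0.0, 0.0]]
force: [0.0, -0.2, -0.9]
grip_width: 0.311
time_s: 14.82
ee_pos: [609.6, -249.3, 6.5]
ee_rot: [[0.001, -0.058, -0.998], [-0.001, -0.998, 0.058], [-1.0, 0.001, -0.001]]
force: [-2.0, 0.9, 8.1]
grip_width: 0.314
time_s: 15.45
ee_pos: [608.4, -248.7, 54.8]
ee_rot: [[-0.002, -0.058, -0.998], [0.001, -0.998, 0.058], [-1.0, -0.001, 0.002]]
force: [0.8, -0.1, 0.6]
grip_width: 0.571
time_s: 16.08
ee_pos: [608.5, -248.7, 114.0]
ee_rot: [[-0.002, -0.058, -0.998], [0.001, -0.998, 0.058], [-1.0, -0.001, 0.002]]
force: [0.4, 0.3, 0.3]
grip_width: 0.998
t 16.075 pos [ 608.5 -248.7  114. ] yaw 176.7 j [-0.5   0.62  0.06  1.01  0.   -2.01] grip 0.998 F [0.4 0.3 0.3]
turn x rad 1.513  shift mm x 4.0 y 128.0 z 109.7 tilt [-0.0018  0.001 ]
```

View pics/w5.png

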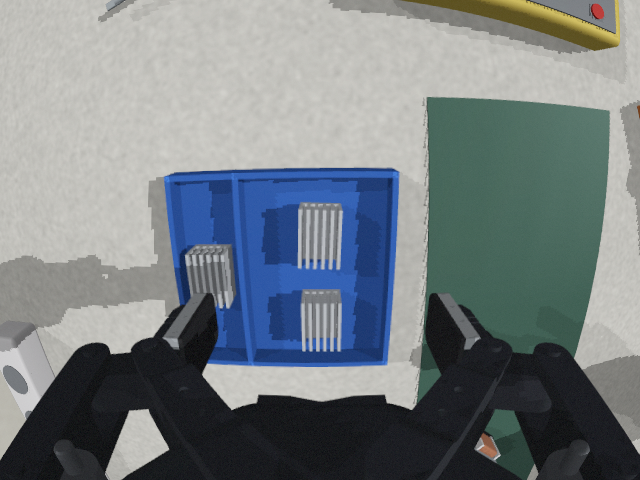

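Both heat sinks sit flat in the bay ((320,237), (321,322)). Now capacitors; keep this yaw class (186°).

```bash
python3 plan.py 480.5 -139 186.2 110
```

```text
t 16.125 pos [ 608.6 -248.8  114.1] yaw 176.7 j [-0.5   0.62  0.06  1.01 -0.   -2.01] grip 0.994 F [0.6 0.1 0.5]
turn x rad -0.166  shift mm x 4.1 y -123.0 z 115.5 tilt [-0.0017  0.0009]
```

```bash
python3 -m handwheel '[[-0.166,0,0,0,0,0,0],[0,0,0,0,-0.041,0.0385,0],[0,0,0,0,-0.041,0.0385,0],[0,0,0,0,-0.041,0.0385,0],[0,0,0,0,0,0,0]]' 
python3 -m handwheel '[[0,0,0,0,0,0,0],[0,0,0,0,0,0,0],[0,0,0,0,0,0,0],[0,0,0,0,0,0,0],[0,0,0,0,0,0,0]]' 
python3 plan.py 480.5 -139 186.2 13
python3 - <<'E'
from plant import robot
import cv2
cv2.imwrite("pics/w6.png",robot.camera("wrist")["img"])
E
```

```text
time_s: 16.75
ee_pos: [476.6, -136.2, 114.3]
ee_rot: [[-0.005, 0.11, -0.994], [0.002, -0.994, -0.11], [-1.0, -0.003, 0.005]]
force: [0.5, -0.1, 0.4]
grip_width: 1.002
time_s: 17.38
ee_pos: [481.2, -139.5, 115.2]
ee_rot: [[-0.0, 0.108, -0.994], [0.0, -0.994, -0.108], [-1.0, -0.0, 0.0]]
force: [0.4, 1.3, -0.6]
grip_width: 0.999
t 17.375 pos [ 481.2 -139.5  115.2] yaw -173.8 j [-0.43  0.35 -0.4   0.82 -0.   -2.11] grip 0.999 F [ 0.4  1.3 -0.6]
turn x rad 0.000  shift mm x 102.2 y -0.6 z 0.6 tilt [-0.0001  0.    ]
```

View pics/w6.png

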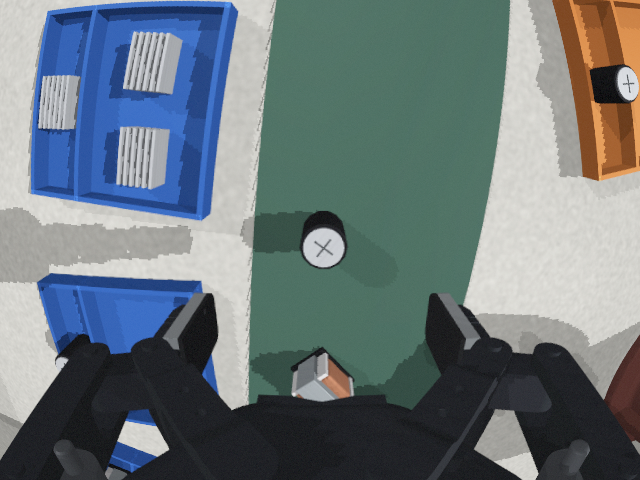

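```bash
python3 -m handwheel '[[0,0,0,0.04,0,0,0],[0,0,0,0.035,0,0,0],[0,0,0,0.02,0,0,0],[0,0,0,0.01,0,0,0],[0,0,0,0,0,0,0]]' 
python3 -m handwheel '[[0,0,0,0,0,0,255],[0,0,0,0,0,0,255],[0,0,0,0,0,0,255],[0,0,0,0,0,0,255],[0,0,0,0,0,0,255]]' 
python3 -m handwheel '[[0,0,0,-0.02,0,0,255],[0,0,0,-0.03,0,0,255],[0,0,0,-0.03,0,0,255],[0,0,0,-0.025,0,0,255],[0,0,0,0,0,0,255]]' 
python3 plan.py 619.5 -40.4 186.2 110
```

```text
time_s: 18.05
ee_pos: [480.9, -139.3, 10.1]
ee_rot: [[-0.001, 0.108, -0.994], [0.0, -0.994, -0.108], [-1.0, -0.0, 0.001]]
force: [0.4, -0.2, 0.4]
grip_width: 0.999
time_s: 18.68
ee_pos: [481.4, -139.5, 11.0]
ee_rot: [[0.001, 0.108, -0.994], [-0.0, -0.994, -0.108], [-1.0, 0.001, -0.001]]
force: [-1.3, -0.9, 7.7]
grip_width: 0.333
time_s: 19.3
ee_pos: [482.3, -139.9, 117.0]
ee_rot: [[0.003, 0.108, -0.994], [-0.002, -0.994, -0.108], [-1.0, 0.002, -0.003]]
force: [0.3, 0.0, -0.5]
grip_width: 0.34
t 19.3 pos [ 482.3 -139.9  117. ] yaw -173.8 j [-0.43  0.34 -0.4   0.82 -0.   -2.11] grip 0.34 F [ 0.3  0.  -0.5]
turn x rad 0.000  shift mm x 7.0 y -84.1 z -147.1 tilt [ 0.0033 -0.0015]
```

```bash
python3 -m handwheel '[[0,0,0,0,-0.021,-0.0365,255],[0,0,0,0,-0.021,-0.0365,255],[0,0,0,0,-0.021,-0.0365,255],[0,0,0,0,-0.021,-0.0365,255],[0,0,0,0,0,0,255]]' 
python3 -m handwheel '[[0,0,0,0.035,0,0,255],[0,0,0,0.03,0,0,255],[0,0,0,0.02,0,0,255],[0,0,0,0.01,0,0,255],[0,0,0,0.004,0,0,255]]' 
python3 -m handwheel '[[0,0,0,0.0015,0,0,255],[0,0,0,0.0015,0,0,255],[0,0,0,0.001,0,0,255],[0,0,0,0,0,0,255],[0,0,0,0,0,0,255]]' 
python3 plan.py 619.5 -40.4 186.2 11
```

```text
time_s: 19.92
ee_pos: [618.5, -38.2, 113.8]
ee_rot: [[-0.0, 0.111, -0.994], [0.0, -0.994, -0.111], [-1.0, -0.001, 0.0]]
force: [0.4, 0.2, -0.1]
grip_width: 0.333
time_s: 20.55
ee_pos: [616.5, -40.3, 15.7]
ee_rot: [[-0.001, 0.108, -0.994], [0.0, -0.994, -0.108], [-1.0, -0.0, 0.001]]
force: [0.0, 0.5, -0.0]
grip_width: 0.336
time_s: 21.18
ee_pos: [617.3, -40.1, 12.5]
ee_rot: [[0.0, 0.108, -0.994], [-0.0, -0.994, -0.108], [-1.0, 0.0, -0.0]]
force: [0.2, 0.9, 0.4]
grip_width: 0.335
t 21.175 pos [617.3 -40.1  12.5] yaw -173.8 j [-0.18  0.66 -0.18  0.73 -0.   -1.86] grip 0.335 F [0.2 0.9 0.4]
turn x rad 0.000  shift mm x 1.5 y 0.6 z -2.2 tilt [ 0.0002 -0.0001]
```

```bash
python3 -m handwheel '[[0,0,0,0.001,0,0,255],[0,0,0,0.0005,0,0,255],[0,0,0,0,0,0,110],[0,0,0,0,0,0,110],[0,0,0,0,0,0,110]]' 
python3 -m handwheel '[[0,0,0,-0.02,0,0,110],[0,0,0,-0.03,0,0,110],[0,0,0,-0.03,0,0,110],[0,0,0,-0.025,0,0,0],[0,0,0,0,0,0,0]]' 
python3 plan.py 441 138.5 186.2 114
python3 - <<'E'
from plant import robot
import cv2
cv2.imwrite("pics/w7.png",robot.camera("wrist")["img"])
E
```

```text
time_s: 21.8
ee_pos: [617.1, -40.0, 10.7]
ee_rot: [[-0.0, 0.108, -0.994], [0.0, -0.994, -0.108], [-1.0, -0.0, 0.0]]
force: [0.2, 0.4, 0.5]
grip_width: 0.572
time_s: 22.42
ee_pos: [618.6, -40.3, 117.6]
ee_rot: [[0.004, 0.108, -0.994], [-0.001, -0.994, -0.108], [-1.0, 0.001, -0.003]]
force: [0.7, -0.0, -1.0]
grip_width: 0.96
t 22.425 pos [618.6 -40.3 117.6] yaw -173.8 j [-0.18  0.54 -0.07  0.95  0.   -1.86] grip 0.96 F [ 0.7 -0.  -1. ]
turn x rad 0.000  shift mm x 3.6 y -196.9 z 157.2 tilt [ 0.0036 -0.0006]
```

View pics/w7.png

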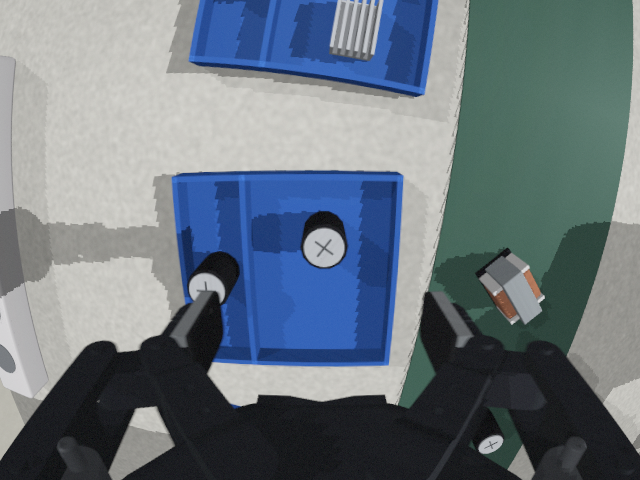

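First capacitor stands upright in its bay (324,240). Next, the left one.

```bash
python3 -m handwheel '[[0,0,0,0,-0.04,0.032,0],[0,0,0,0,-0.04,0.032,0],[0,0,0,0,-0.04,0.032,0],[0,0,0,0,-0.04,0.032,0],[0,0,0,0,-0.037,0.0285,0]]' 
python3 -m handwheel '[[0,0,0,0,0,0,0],[0,0,0,0,0,0,0],[0,0,0,0,0,0,0],[0,0,0,0,0,0,0],[0,0,0,0,0,0,0]]' 
python3 plan.py 441 138.5 186.2 10
python3 - <<'E'
from plant import robot
import cv2
cv2.imwrite("pics/w8.png",robot.camera("wrist")["img"])
E
```

```text
time_s: 23.1
ee_pos: [437.9, 139.7, 114.6]
ee_rot: [[-0.002, 0.108, -0.994], [-0.0, -0.994, -0.108], [-1.0, -0.0, 0.002]]
force: [0.5, 1.2, 0.2]
grip_width: 0.995
time_s: 23.72
ee_pos: [440.5, 138.5, 115.7]
ee_rot: [[-0.0, 0.107, -0.994], [-0.0, -0.994, -0.107], [-1.0, 0.0, 0.0]]
force: [0.5, -0.1, -0.3]
grip_width: 0.998
t 23.725 pos [440.5 138.5 115.7] yaw -173.8 j [ 0.15  0.28 -0.5   0.79 -0.   -1.53] grip 0.998 F [ 0.5 -0.1 -0.3]
turn x rad -0.001  shift mm x 105.7 y 0.0 z -0.5 tilt [-0.0002 -0.    ]
```

View pics/w8.png

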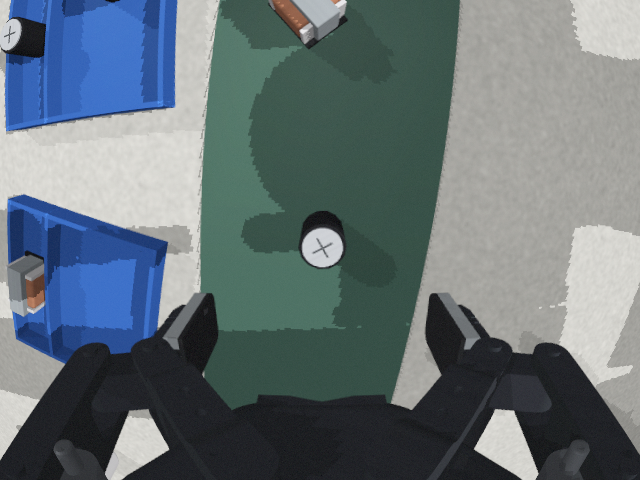

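```bash
python3 -m handwheel '[[0,0,0,0.04,0,0,0],[0,0,0,0.035,0,0,0],[0,0,0,0.02,0,0,0],[0,0,0,0.0105,0,0,0],[0,0,0,0,0,0,0]]' 
python3 -m handwheel '[[0,0,0,0,0,0,255],[0,0,0,0,0,0,255],[0,0,0,0,0,0,255],[0,0,0,0,0,0,255],[0,0,0,0,0,0,255]]' 
python3 -m handwheel '[[0,0,0,-0.02,0,0,255],[0,0,0,-0.03,0,0,255],[0,0,0,-0.03,0,0,255],[0,0,0,-0.025,0,0,255],[0,0,0,0,0,0,255]]' 
python3 -m handwheel '[[0,0,0,0,0.033,-0.0395,255],[0,0,0,0,0.0335,-0.0395,255],[0,0,0,0,0.0335,-0.04,255],[0,0,0,0,0.0335,-0.04,255],[0,0,0,0,0,0,255]]' 
python3 plan.py 612.5 23.2 186.2 10.7
```

```text
time_s: 24.4
ee_pos: [440.0, 138.8, 10.1]
ee_rot: [[-0.001, 0.108, -0.994], [-0.0, -0.994, -0.108], [-1.0, 0.0, 0.001]]
force: [0.7, 0.3, 0.3]
grip_width: 0.998
time_s: 25.02
ee_pos: [440.7, 139.0, 11.0]
ee_rot: [[0.001, 0.108, -0.994], [0.0, -0.994, -0.108], [-1.0, -0.0, -0.001]]
force: [-1.9, 0.4, 7.8]
grip_width: 0.336
time_s: 25.65
ee_pos: [441.6, 139.1, 116.9]
ee_rot: [[0.004, 0.108, -0.994], [0.001, -0.994, -0.108], [-1.0, -0.0, -0.004]]
force: [-0.1, 0.1, 0.5]
grip_width: 0.335
time_s: 26.28
ee_pos: [614.9, 21.0, 113.6]
ee_rot: [[0.0, 0.105, -0.994], [-0.0, -0.994, -0.105], [-1.0, 0.0, -0.0]]
force: [-0.0, 0.6, -0.6]
grip_width: 0.335
t 26.275 pos [614.9  21.  113.6] yaw -173.9 j [-0.08  0.54 -0.08  0.94 -0.   -1.76] grip 0.335 F [-0.   0.6 -0.6]
turn x rad -0.003  shift mm x 102.9 y -2.4 z 2.1 tilt [ 0.0001 -0.0004]
```

```bash
python3 -m handwheel '[[0,0,0,0.035,0,0,255],[0,0,0,0.03,0,0,255],[0,0,0,0.02,0,0,255],[0,0,0,0.01,0,0,255],[0,0,0,0.004,0,0,255]]' 
python3 -m handwheel '[[0,0,0,0.0015,0,0,255],[0,0,0,0.0015,0,0,255],[0,0,0,0.001,0,0,255],[0,0,0,0.001,0,0,255],[0,0,0,0.0005,0,0,255]]' 
python3 -m handwheel '[[0,0,0,0,0,0,255],[0,0,0,0,0,0,255],[0,0,0,0,0,0,110],[0,0,0,0,0,0,110],[0,0,0,0,0,0,110]]' 
python3 -m handwheel '[[0,0,0,-0.02,0,0,110],[0,0,0,-0.03,0,0,110],[0,0,0,-0.03,0,0,110],[0,0,0,-0.025,0,0,0],[-0.17,0,0,0,0,0,0]]' 
python3 -m handwheel '[[-0.17,0,0,0,0,0,0],[-0.17,0,0,0,0,0,0],[-0.167,0,0,0,0,0,0],[0,0,0,0,0,0,0],[0,0,0,0,0,0,0]]' 
python3 plan.py 467 -15.6 45 114
```

```text
time_s: 26.9
ee_pos: [612.1, 23.6, 15.7]
ee_rot: [[-0.001, 0.108, -0.994], [0.0, -0.994, -0.108], [-1.0, -0.0, 0.001]]
force: [0.2, 0.6, -0.1]
grip_width: 0.333
time_s: 27.52
ee_pos: [613.1, 23.3, 12.0]
ee_rot: [[0.001, 0.108, -0.994], [-0.0, -0.994, -0.108], [-1.0, 0.0, -0.001]]
force: [-4.4, 0.4, 14.9]
grip_width: 0.332
time_s: 28.15
ee_pos: [612.7, 23.3, 10.7]
ee_rot: [[-0.0, 0.108, -0.994], [0.0, -0.994, -0.108], [-1.0, -0.0, 0.0]]
force: [-0.4, -0.9, -0.5]
grip_width: 0.57
time_s: 28.78
ee_pos: [614.3, 23.2, 118.0]
ee_rot: [[0.004, 0.278, -0.961], [-0.0, -0.961, -0.278], [-1.0, 0.001, -0.003]]
force: [-0.4, -0.0, -0.2]
grip_width: 0.961
time_s: 29.4
ee_pos: [612.7, 23.3, 115.7]
ee_rot: [[-0.0, 0.705, -0.71], [0.0, -0.71, -0.705], [-1.0, -0.0, 0.0]]
force: [0.3, -1.1, -0.1]
grip_width: 1.0
t 29.4 pos [612.7  23.3 115.7] yaw -135.2 j [-0.08  0.54 -0.09  0.95  0.   -2.43] grip 1.0 F [ 0.3 -1.1 -0.1]
turn x rad -0.004  shift mm x 1.7 y -75.5 z 130.6 tilt [-0.0002  0.    ]
```

```bash
python3 -m handwheel '[[0,0,0,0,-0.025,0.0435,0],[0,0,0,0,-0.025,0.0435,0],[0,0,0,0,-0.0255,0.0435,0],[0,0,0,0,0,0,0],[0,0,0,0,0,0,0]]' 
python3 -m handwheel '[[0,0,0,0,0,0,0],[0,0,0,0,0,0,0],[0,0,0,0,0,0,0],[0,0,0,0,0,0,0],[0,0,0,0,0,0,0]]' 
python3 plan.py 467 -15.6 45 4
python3 - <<'E'
from plant import robot
import cv2
cv2.imwrite("pics/w9.png",robot.camera("wrist")["img"])
E
```

```text
time_s: 30.02
ee_pos: [468.1, -15.7, 116.3]
ee_rot: [[0.002, 0.706, -0.709], [-0.0, -0.709, -0.706], [-1.0, 0.001, -0.001]]
force: [1.1, -0.7, 0.4]
grip_width: 0.997
time_s: 30.65
ee_pos: [467.1, -15.5, 115.8]
ee_rot: [[-0.0, 0.707, -0.707], [0.0, -0.707, -0.707], [-1.0, -0.0, -0.0]]
force: [-0.5, 1.0, 0.7]
grip_width: 1.005
t 30.65 pos [467.1 -15.5 115.8] yaw -135.0 j [-0.19  0.29 -0.49  0.79  0.   -2.55] grip 1.005 F [-0.5  1.   0.7]
turn x rad 0.000  shift mm x 111.8 y -0.0 z 0.2 tilt [-0.0001  0.0001]
```

View pics/w9.png

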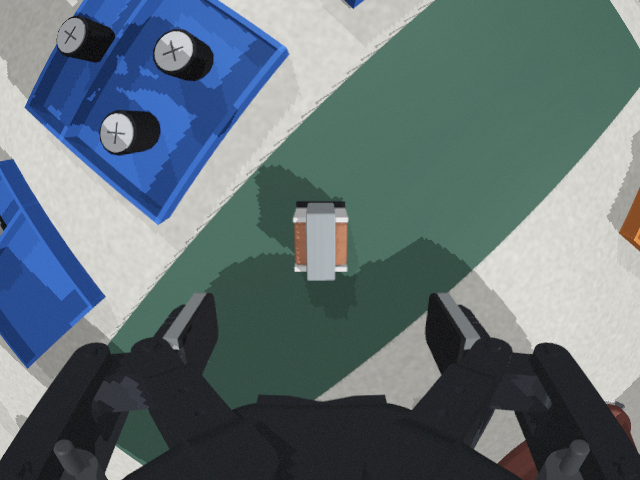

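Both capacitors upright in bay; transformer centred at (320,240) and aligned.

```bash
python3 -m handwheel '[[0,0,0,0.04,0,0,0],[0,0,0,0.04,0,0,0],[0,0,0,0.02,0,0,0],[0,0,0,0.011,0,0,0],[0,0,0,0,0,0,0]]' 80
python3 -m handwheel '[[0,0,0,0,0,0,255],[0,0,0,0,0,0,255],[0,0,0,0,0,0,255],[0,0,0,0,0,0,255],[0,0,0,0,0,0,255]]' 
python3 -m handwheel '[[0,0,0,-0.02,0,0,255],[0,0,0,-0.03,0,0,255],[0,0,0,-0.03,0,0,255],[0,0,0,-0.03,0,0,255],[0,0,0,0,0,0,255]]' 
python3 plan.py 624 221.8 45 114
```

```text
time_s: 31.32
ee_pos: [466.9, -15.5, 4.6]
ee_rot: [[-0.001, 0.707, -0.707], [0.0, -0.707, -0.707], [-1.0, -0.001, 0.0]]
force: [1.0, 0.7, 0.6]
grip_width: 1.002
time_s: 31.95
ee_pos: [467.6, -15.6, 5.6]
ee_rot: [[0.001, 0.707, -0.707], [-0.0, -0.707, -0.707], [-1.0, 0.001, -0.001]]
force: [-0.6, 0.0, 8.8]
grip_width: 0.382
time_s: 32.58
ee_pos: [468.6, -15.8, 116.7]
ee_rot: [[0.004, 0.707, -0.707], [-0.001, -0.707, -0.707], [-1.0, 0.003, -0.002]]
force: [0.4, 0.5, -2.0]
grip_width: 0.384
t 32.575 pos [468.6 -15.8 116.7] yaw -135.0 j [-0.19  0.29 -0.49  0.79  0.   -2.55] grip 0.384 F [ 0.4  0.5 -2. ]
turn x rad 0.000  shift mm x 2.7 y -58.1 z -277.9 tilt [ 0.004  -0.0008]
```

```bash
python3 -m handwheel '[[0,0,0,0,-0.008,-0.039,255],[0,0,0,0,-0.01,-0.048,255],[0,0,0,0,-0.01,-0.048,255],[0,0,0,0,-0.01,-0.048,255],[0,0,0,0,-0.01,-0.048,255]]' 
python3 -m handwheel '[[0,0,0,0,-0.009,-0.048,255],[0,0,0,0,0,0,255],[0,0,0,0.02,0,0,255],[0,0,0,0.03,0,0,255],[0,0,0,0.02,0,0,255]]' 
python3 plan.py 624 221.8 45 6
python3 - <<'E'
from plant import robot
import cv2
cv2.imwrite("pics/w10.png",robot.camera("wrist")["img"])
E
```

```text
time_s: 33.2
ee_pos: [596.5, 183.1, 113.2]
ee_rot: [[-0.002, 0.707, -0.707], [-0.0, -0.707, -0.707], [-1.0, -0.001, 0.001]]
force: [0.9, -0.8, -1.5]
grip_width: 0.382
time_s: 33.83
ee_pos: [622.3, 221.1, 42.1]
ee_rot: [[-0.003, 0.707, -0.707], [-0.001, -0.707, -0.707], [-1.0, -0.002, 0.003]]
force: [-0.3, 0.3, -0.7]
grip_width: 0.382
t 33.825 pos [622.3 221.1  42.1] yaw -135.0 j [ 0.23  0.69 -0.01  0.87 -0.   -2.12] grip 0.382 F [-0.3  0.3 -0.7]
turn x rad -0.000  shift mm x 36.1 y 0.7 z -1.7 tilt [-0.0032 -0.001 ]
```

View pics/w10.png

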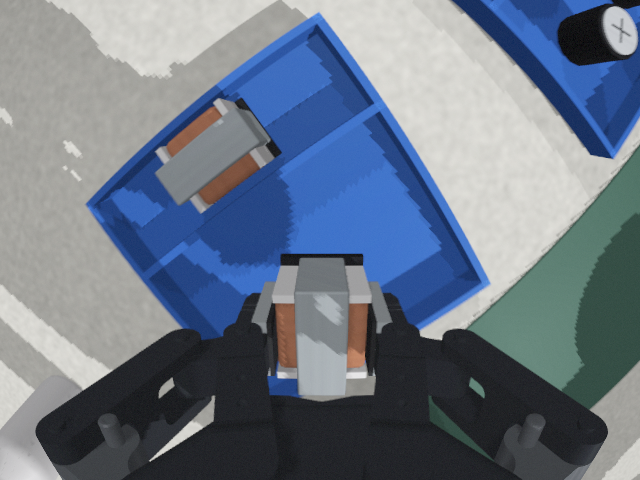

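Transformer held upright over the bay's middle.

```bash
python3 -m handwheel '[[0,0,0,0.018,0,0,255],[0,0,0,0.01,0,0,255],[0,0,0,0.004,0,0,255],[0,0,0,0.0015,0,0,255],[0,0,0,0.0015,0,0,255]]' 
python3 plan.py 624 221.8 45 6
python3 -m handwheel '[[0,0,0,0.001,0,0,255],[0,0,0,0.001,0,0,255],[0,0,0,0,0,0,255],[0,0,0,0,0,0,255],[0,0,0,0,0,0,255]]' 
python3 plan.py 624 221.8 45 6
```

```text
time_s: 34.5
ee_pos: [624.5, 222.2, 10.3]
ee_rot: [[0.001, 0.707, -0.707], [0.0, -0.707, -0.707], [-1.0, 0.001, -0.001]]
force: [-0.3, 0.2, -1.7]
grip_width: 0.382
t 34.5 pos [624.5 222.2  10.3] yaw -135.0 j [ 0.23  0.73 -0.04  0.8  -0.   -2.12] grip 0.382 F [-0.3  0.2 -1.7]
turn x rad 0.000  shift mm x 4.3 y -0.1 z 0.6 tilt [0.0009 0.0002]
time_s: 35.12
ee_pos: [624.1, 222.1, 7.9]
ee_rot: [[0.0, 0.707, -0.707], [0.0, -0.707, -0.707], [-1.0, 0.0, -0.0]]
force: [0.8, 0.0, -2.7]
grip_width: 0.381
t 35.125 pos [624.1 222.1   7.9] yaw -135.0 j [ 0.23  0.73 -0.04  0.8   0.   -2.12] grip 0.381 F [ 0.8  0.  -2.7]
turn x rad -0.000  shift mm x 1.9 y 0.1 z 0.3 tilt [0.0001 0.    ]
```

```bash
python3 -m handwheel '[[0,0,0,0.001,0,0,255],[0,0,0,0.001,0,0,255],[0,0,0,0.0005,0,0,255],[0,0,0,0,0,0,255],[0,0,0,0,0,0,255]]' 
python3 -m handwheel '[[0,0,0,0,0,0,100],[0,0,0,0,0,0,100],[0,0,0,0,0,0,100],[0,0,0,-0.02,0,0,100],[0,0,0,-0.03,0,0,100]]' 
python3 -m handwheel '[[0,0,0,-0.04,0,0,100],[0,0,0,-0.04,0,0,100],[0,0,0,-0.04,0,0,0],[0,0,0,0,0,0,0],[0,0,0,0,0,0,0]]' 
python3 plan.py 450 222 45 170
python3 - <<'E'
from plant import robot
import cv2
cv2.imwrite("pics/w11.png",robot.camera("wrist")["img"])
cv2.imwrite("pics/side2.png",robot.camera("side")["img"])
E
```

```text
time_s: 35.75
ee_pos: [624.2, 222.1, 6.7]
ee_rot: [[0.001, 0.707, -0.707], [0.0, -0.707, -0.707], [-1.0, 0.0, -0.0]]
force: [-5.6, -1.4, 11.6]
grip_width: 0.382
time_s: 36.38
ee_pos: [623.2, 221.8, 54.8]
ee_rot: [[-0.002, 0.707, -0.707], [-0.001, -0.707, -0.707], [-1.0, -0.001, 0.002]]
force: [-0.1, 0.5, 0.4]
grip_width: 0.605
time_s: 37.0
ee_pos: [623.8, 221.9, 174.6]
ee_rot: [[-0.001, 0.707, -0.707], [-0.0, -0.707, -0.707], [-1.0, -0.0, 0.001]]
force: [-0.3, -0.3, -0.7]
grip_width: 0.996
t 37.0 pos [623.8 221.9 174.6] yaw -135.0 j [ 0.23  0.59  0.16  1.15 -0.   -2.12] grip 0.996 F [-0.3 -0.3 -0.7]
turn x rad -0.000  shift mm x 4.6 y -122.9 z 122.8 tilt [-0.0007 -0.0002]
```

View pics/w11.png

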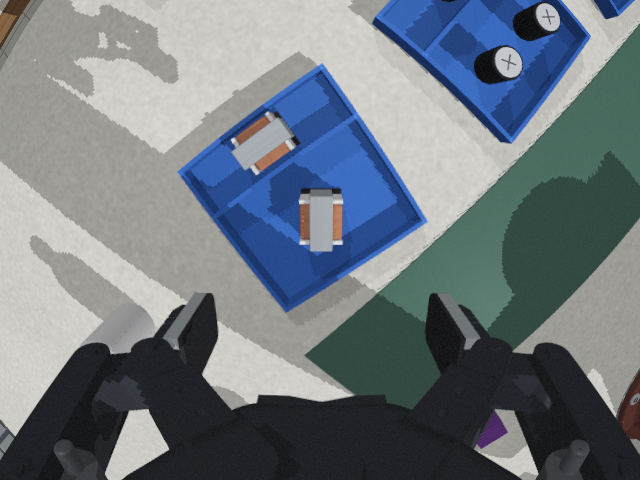

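View pics/side2.png

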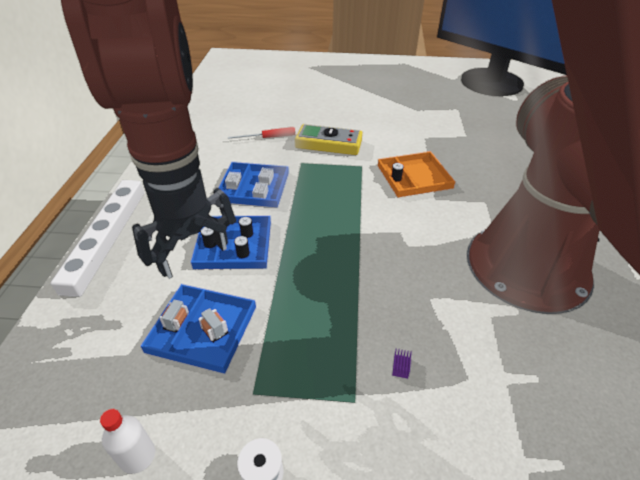

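All five parts are upright in the right bays. The multimeter and reel appear at their original pixels, and the arm is clear.

```bash
python3 -m handwheel '[[0,0,0,0,0,0,0],[0,0,0,0,0,0,0],[0,0,0,0,0,0,0],[0,0,0,0,0,0,0],[0,0,0,0,0,0,0]]' && python3 -c "
from plant import robot
print(robot.close_job())"
```

```text
time_s: 37.72
ee_pos: [624.1, 222.1, 175.3]
ee_rot: [[0.0, 0.707, -0.707], [0.0, -0.707, -0.707], [-1.0, 0.0, -0.0]]
force: [-0.5, -0.8, -0.5]
grip_width: 1.0
the job is handed in; nothing more can be done
None
```

All five parts are in the front bays of their own kind's trays: both heat sinks, both capacitors and the transformer. I lowered each one onto the tray floor before releasing it. The job was handed in at about 38 s of the 128 s allowed, and no verdict was reported.

- **Placement:** the last wrist and side pictures show every part upright, well inside its bay and clear of the walls. I checked this by eye and by the commanded TCP positions; I did not measure each part's final pose.
- **Bystanders:** the multimeter, solder reel, orange tray and purple look-alike were never approached. By eye they look unmoved in the side picture.
- **Arm:** at hand-in it was open, still and about 175 mm above the table, touching nothing. The largest force in the readings at the end of each call was about 15 N.
- **Disagreements:** the first top and side camera estimates differed by 1–2 pixels (about 3 mm). My first guess at the right heat sink's orientation was wrong and I corrected it before gripping; its fins were then about 4° off the tool, within what the gripper could take up.

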